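# Hold a row of dropper bottles against the sprung stop

## Robot

A 6-joint arm with a two-finger parallel gripper is mounted at the origin on the work surface. World frame = base frame: x ahead of the robot, y to its left, z up, the work surface at z = 0. Lengths are in m, angles in rad, forces in N, time in s.
With the tool pointing down it reaches from about 0.35 to 0.775 m from the base axis. Payload 7.3 kg.
Tool frame: the origin (TCP) lies at the very end of the fingers, on their centre line; the grasp point (between the pads) lies 19 mm behind it; z points along the fingers, y is the line along which they close (so a half turn about z gives the same grasp; the last joint's range is limited). The gripper opens to 92 mm and grips with 3 to 60 N. Pads are 19 mm wide; open, the fingers measure 130 mm over their backs; the gripper's body (75 mm by 190 mm) begins 47 mm behind the grasp point.
Start: joints at [-1.368, 0.342, 1.524, -0, 1.275, -0.146], TCP at [0.179, -0.493, 0.227] pointing down, gripper open.
Joint ranges: [-2.53, 2.53], [-0.77, 2.02], [0.04, 2.7], [-1, 4.14], [0.28, 2.66], [-3.11, 3.11]. Speed limits (rad/s): [2.57, 2.57, 3.14, 3.14, 3.14, 3.14].

## Interface

Orientations are given as [roll, pitch, yaw] about the fixed x, y, z axes, in that order (R = Rz(yaw) Ry(pitch) Rx(roll)).
In Python, from cell import robot gives the robot as it stands. The module is installed in compiled form; this text tells all that it offers.
- The arm moves only by the tool arm_command, never from a script. Its argument "moves" is a list of rows, each a list of 3 entries, a list of its own where there are three numbers: the shift along the tool's x, y, z in m, then the turn, a rotation vector about the tool's x, y, z in rad, then the finger opening in m, from 0 to 0.0918. In form: [[[dx, dy, dz], [ax, ay, az], claw], ...]. A call has exactly 5 rows; each row is the pose to reach, as a shift and turn from the pose commanded when the call began, along the tool's axes at that moment; what a row does not reach only later rows make up. A row lasts 1/10 s, in which the tool goes at most 50 mm and 8.59 degrees, less where a joint would pass 70% of its speed; a pose out of reach is approached as far as the arm can. A call with a gripper value outside its range is refused whole. The fingers move at their own pace and stop on an object; "squeeze" is the grip in N (left out, the last holds). Time passes only in rows, so rows that repeat a pose let the fingers close, or fill a call up. It gives the time, the measured TCP pose, the force, the opening and the grip force at its end, in the units of the state.
- robot.observe(): the state, without advancing time (a new reading comes with each control period).
- robot.read_camera(name): name is "scene" or "top" or "wrist"; returns the picture (420x560x3 uint8, red, green, blue); there is no depth.
- robot.camera_model(name): a dict with "fx", "fy", "cx", "cy" (pixels), "R" (3x3) and "t" (3): a world point X has camera coordinates R X + t. Camera axes: x right, y down, z forward; pixel columns grow to the right and rows downward; lengths in m; the calibration is good to about 2 mm. A picture is of the moment at which its call begins: read the wrist's pose just before it. camera_model takes no time and is no camera call; for the wrist camera it gives the pose at the moment of the call.
- robot.hand_in(): hands the job in; it is judged then, once.
The state is a dict: "time": time; "qpos": joint angles; "qvel": joint speeds; "joint_efforts": joint torques, N m; "tool_pos": TCP position; "tool_rot": TCP orientation; "contact_force": force on the tool from outside, world axes, zero at the start; "torque": the same for the moment, N m; "opening": finger opening in m; "grip_force": force on a finger pad.
Only numpy, scipy, OpenCV 4.12 (cv2) and the standard library are available. Lean on these libraries where they do the work, as an engineer would, in place of code of your own. Each camera call takes 0.05 s, during which the arm holds its last target. There are 200 camera calls.

## Task

Slide the three blue-capped dropper bottles along the bench, upright and one by one, into single file between the loading lane's guide rails, leaving the red-capped bottle and everything else where it stands. Then press the closed-up row gently against the sprung white stop at the end of the lane until the black pointer stands in the green band of the gauge, never deep into the red, and finish while still holding it there with that steady push, so that a colleague can tighten the clamp screw.

Things in the scene. Friction and masses are not known exactly. Their poses are not given: they have to be found in the camera images.
- lane: fixed lane. Origin: bench level, middle of its mouth; x runs along the lane to the stop, z up. Two rails 16 mm high, 8 mm thick, x 0 to 196 mm, 38 mm apart inside; before the mouth (x -45 to 0) they flare to 76 mm. No floor plate: bottles stand on the bench. Feet outside, 5 mm high, to 49 mm from the middle. At x 150 on the -y side a clamp block 30 mm high with a black screw knob
- gauge (a point): on top of the spring housing, on the lane's x axis at x = 236 mm, 44 mm above the bench. The housing, a white box 44 mm high, 60 mm wide, fills lane x 196 to 276 mm; on its top lie a yellow, a green and a red band in order along +x, and a black pointer bar, which moves with the stop, runs above them, up to 63 mm high
- stop_face (a point): white stop plate across the lane, 32 mm wide, 12 mm thick, 3 to 53 mm above the bench. This point: bench level, below the middle of the face the bottles press on; axes as the lane's; it moves with joint stop. At rest the face is at lane x = 140 mm. Three bottles closed up against it have centres 16.5, 49.5 and 82.5 mm before the face
- stop (a joint): travel of the sprung stop along the lane's +x, m: 0 at rest, 0.050 at its end. Spring without preload, 350 N/m: push in N = 350 x value. The pointer on the gauge moves with it: yellow below 0.014, green 0.014 to 0.030 (5 to 10.5 N), red above. Not held, it springs back to 0 and pushes the row back
- bottle1_mid (a point): amber round dropper bottle, light-blue label and cap, grey bulb; one of three alike. Body 33 mm in diameter, 50 mm tall (label band from 16 to 34 mm up recessed 0.7 mm), then a cap 20 mm in diameter to 62 mm, a narrow bulb to 80 mm; about 50 g, stands upright on the bench. This point: on its axis, 40 mm above its underside; z is its axis. Its smooth plastic foot (30 mm) slides easily (friction about 0.2)
- bottle2_mid (a point): amber round dropper bottle, light-blue label and cap, grey bulb; one of three alike. Body 33 mm in diameter, 50 mm tall (label band from 16 to 34 mm up recessed 0.7 mm), then a cap 20 mm in diameter to 62 mm, a narrow bulb to 80 mm; about 50 g, stands upright on the bench. This point: on its axis, 40 mm above its underside; z is its axis. Its smooth plastic foot (30 mm) slides easily (friction about 0.2)
- bottle3_mid (a point): amber round dropper bottle, light-blue label and cap, grey bulb; one of three alike. Body 33 mm in diameter, 50 mm tall (label band from 16 to 34 mm up recessed 0.7 mm), then a cap 20 mm in diameter to 62 mm, a narrow bulb to 80 mm; about 50 g, stands upright on the bench. This point: on its axis, 40 mm above its underside; z is its axis. Its smooth plastic foot (30 mm) slides easily (friction about 0.2)
- redcap_mid (a point): amber round dropper bottle, white label, red cap and bulb; a bystander among the others. Body 33 mm in diameter, 50 mm tall (label band from 16 to 34 mm up recessed 0.7 mm), then a cap 20 mm in diameter to 62 mm, a narrow bulb to 80 mm; about 50 g, stands upright on the bench. This point: on its axis, 40 mm above its underside; z is its axis. Its smooth plastic foot (30 mm) slides easily (friction about 0.2)
- spray: bystander: white spray bottle with a red collar and trigger, 68 mm in diameter, 197 mm tall; origin at the centre of its underside
- dish: bystander: small round glass dish with a white lid, 64 mm in diameter, 22 mm high; origin at the centre of its underside
- rack: bystander: white tube rack, 80 by 200 mm (x by y), 48 mm high, with pens standing in it up to 135 mm high; origin at the centre of its underside
Mind the look-alikes: they are no part of the job. Leave any yellow look-alike of the part that bears bottle3_mid alone. What is shaped like the part that bears bottle2_mid but yellow is not meant.

How it is judged:
On the way, in this order (a step that is already met when the one before it is completed fails the run):
1. a first blue-capped bottle stands between the rails (((x of bottle1_mid in the frame of lane between 0.01 and 0.17 m and y of bottle1_mid in the frame of lane between -0.007 and 0.007 m and height (world z) of bottle1_mid below 0.046 m and angle between bottle1_mid's own z axis and vertical below 0.17 rad) or (x of bottle2_mid in the frame of lane between 0.01 and 0.17 m and y of bottle2_mid in the frame of lane between -0.007 and 0.007 m and height (world z) of bottle2_mid below 0.046 m and angle between bottle2_mid's own z axis and vertical below 0.17 rad) or (x of bottle3_mid in the frame of lane between 0.01 and 0.17 m and y of bottle3_mid in the frame of lane between -0.007 and 0.007 m and height (world z) of bottle3_mid below 0.046 m and angle between bottle3_mid's own z axis and vertical below 0.17 rad))), for 0.1 s.
2. two blue-capped bottles stand between the rails ((((x of bottle1_mid in the frame of lane between 0.01 and 0.17 m and y of bottle1_mid in the frame of lane between -0.007 and 0.007 m and height (world z) of bottle1_mid below 0.046 m and angle between bottle1_mid's own z axis and vertical below 0.17 rad) and (x of bottle2_mid in the frame of lane between 0.01 and 0.17 m and y of bottle2_mid in the frame of lane between -0.007 and 0.007 m and height (world z) of bottle2_mid below 0.046 m and angle between bottle2_mid's own z axis and vertical below 0.17 rad)) or ((x of bottle1_mid in the frame of lane between 0.01 and 0.17 m and y of bottle1_mid in the frame of lane between -0.007 and 0.007 m and height (world z) of bottle1_mid below 0.046 m and angle between bottle1_mid's own z axis and vertical below 0.17 rad) and (x of bottle3_mid in the frame of lane between 0.01 and 0.17 m and y of bottle3_mid in the frame of lane between -0.007 and 0.007 m and height (world z) of bottle3_mid below 0.046 m and angle between bottle3_mid's own z axis and vertical below 0.17 rad)) or ((x of bottle2_mid in the frame of lane between 0.01 and 0.17 m and y of bottle2_mid in the frame of lane between -0.007 and 0.007 m and height (world z) of bottle2_mid below 0.046 m and angle between bottle2_mid's own z axis and vertical below 0.17 rad) and (x of bottle3_mid in the frame of lane between 0.01 and 0.17 m and y of bottle3_mid in the frame of lane between -0.007 and 0.007 m and height (world z) of bottle3_mid below 0.046 m and angle between bottle3_mid's own z axis and vertical below 0.17 rad)))), for 0.1 s.
3. all three stand between the rails (x of bottle1_mid in the frame of lane between 0.01 and 0.17 m and y of bottle1_mid in the frame of lane between -0.007 and 0.007 m and height (world z) of each of bottle1_mid, bottle2_mid, bottle3_mid below 0.046 m and angle between each of bottle1_mid, bottle2_mid, bottle3_mid's own z axis and vertical below 0.17 rad and x of bottle2_mid in the frame of lane between 0.01 and 0.17 m and y of bottle2_mid in the frame of lane between -0.007 and 0.007 m and x of bottle3_mid in the frame of lane between 0.01 and 0.17 m and y of bottle3_mid in the frame of lane between -0.007 and 0.007 m), for 0.1 s.
4. the row is pressed so that the pointer stands in the green band (value of joint stop between 0.014 and 0.03 m), for 0.3 s.
At the end, for the whole second after the job is handed in: All three blue-capped bottles stand upright and still in single file between the rails, closed up (gaps 7 mm in all) against the stop; the robot pushes on a bottle (over 2 N), not on the stop; the stop is pressed with 4 to 12.5 N, pointer in the green (travel 14 to 30 mm), steadily (all of step 3 and all of step 4 and x of bottle1_mid in the frame of stop_face between -0.0895 and -0.01 m and linear speed of each of bottle1, bottle2, bottle3 below 0.02 m/s and x of bottle2_mid in the frame of stop_face between -0.0895 and -0.01 m and x of bottle3_mid in the frame of stop_face between -0.0895 and -0.01 m and (contact force between stop and bottle1 between 4 and 12.5 N or contact force between stop and bottle2 between 4 and 12.5 N or contact force between stop and bottle3 between 4 and 12.5 N) and (contact force between any of the fingers, the arm and bottle1 above 2 N or contact force between any of the fingers, the arm and bottle2 above 2 N or contact force between any of the fingers, the arm and bottle3 above 2 N) and contact force between each of the fingers, the arm and stop below 0.5 N); the arm keeps its last pose, push and grip.
It fails at once if a dropper bottle tips over or is lifted off the bench (angle between any of bottle1_mid, bottle2_mid, bottle3_mid's own z axis and vertical above 0.5 rad or height (world z) of any of bottle1_mid, bottle2_mid, bottle3_mid above 0.07 m).
It fails at once if the sprung stop is driven deep into the red, near the end of its travel (over 40 mm) (value of joint stop above 0.04 m).
It fails at once if the red-capped bottle, the spray bottle, the dish or the tube rack is shifted (distance of any of redcap_mid, spray, dish, rack from where it was at the start of the episode above 0.02 m).
It also fails if it takes over 72 s, if anything falls off the work surface, if the arm or the gripper's body presses on something with over 40 N, if the wrist force passes 120 N, or if a joint passes its speed limit or range.

## Working session

There is one attempt and no reset: what is moved stays moved. The work goes in short steps, Python scripts to look and compute and a tool call to move; the robot and the scene stay as the last step left them, time stands still between calls to the robot, and variables do not carry over. Pictures are saved under pics/ and viewed, at most 12 in all, crops included, and the job is handed in when it is done.

Besides the shell and the picture viewer there is one more tool, called after ">>>" as name(argument=value, ...), one argument or row to a line, values as JSON. arm_command: Moves the arm, as the interface text tells. Its arguments: {"type":"object","properties":{"moves":{"type":"array"},"squeeze":{"type":"number"}},"required":["moves"]}

```bash
mkdir -p pics
python3 - <<'E'
from cell import robot
import cv2,numpy as np
for n in ("scene","top"):
    im=robot.read_camera(n); cv2.imwrite(f"pics/{n}0.png",im[:,:,::-1]); m=robot.camera_model(n); print(n,m)
s=robot.observe();print(s)
E
```

```text
scene {'fx': 414.4189523408292, 'fy': 414.4189523408292, 'cx': 277.2411962509493, 'cy': 199.03140920703868, 'R': array([[ 0.5444796 ,  0.83864939,  0.01446295],
       [ 0.68985982, -0.43793906, -0.57645712],
       [-0.47711152,  0.32384655, -0.8169994 ]]), 't': array([-0.29592599, -0.35950884,  1.22926446])}
top {'fx': 539.3190480470092, 'fy': 539.3190480470092, 'cx': 281.65387545709865, 'cy': 203.99304508859595, 'R': array([[-0.01860556, -0.99982264,  0.00291979],
       [-0.98004704,  0.01765939, -0.19797965],
       [ 0.19789298, -0.00654505, -0.98020178]]), 't': array([0.0181386 , 0.58506065, 1.41831342])}
{'time': 0.1, 'qpos': array([-1.36799828e+00,  3.42609207e-01,  1.52491119e+00,  2.86314048e-05,
        1.27542251e+00, -1.46004144e-01]), 'qvel': array([-0.0003878 , -0.00170454, -0.00447629, -0.00132424, -0.0004324 ,
        0.00181198]), 'joint_efforts': array([ 1.51098975e-03, -4.32004559e+01, -2.44694638e+01,  7.19193695e-02,
        5.25570440e-02, -5.85869043e-05]), 'tool_pos': array([ 0.17938343, -0.49301513,  0.22614082]), 'tool_rot': array([-3.14026076e+00, -2.23530730e-04,  3.48793691e-01]), 'contact_force': array([1.20590585, 0.09438039, 0.51426534]), 'torque': array([0.02001179, 0.03527139, 0.02358331]), 'grip_force': 0.0, 'opening': 0.0921942326213217}
```

View pics/top0.png

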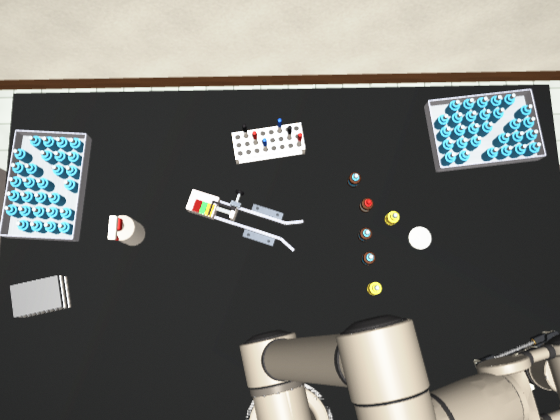

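View pics/scene0.png

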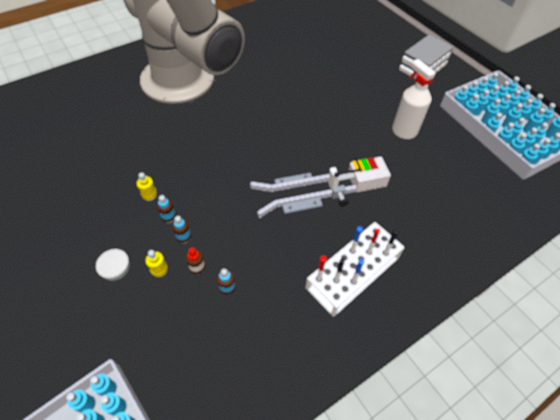

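The top view shows the blue bottles at about (355,178), (366,233) and (369,257). Red is at (367,204), the yellow look-alikes at (392,217) and (375,288), and the dish at (420,238). The lane mouth is near (295,235), with the housing at (200,203).

```bash
cat > h.py <<'E'
import numpy as np,cv2
from cell import robot
def ray(m,u,v,z):
    R,t=np.array(m['R']),np.array(m['t']); c=-R.T@t
    d=R.T@np.array([(u-m['cx'])/m['fx'],(v-m['cy'])/m['fy'],1]); return c+d*(z-c[2])/d[2]
def proj(m,X):
    p=np.array(m['R'])@np.array(X)+m['t']; return np.array([m['fx']*p[0]/p[2]+m['cx'],m['fy']*p[1]/p[2]+m['cy']])
def blobs(im,lo,hi,amin=8):
    h=cv2.cvtColor(im,cv2.COLOR_RGB2HSV); k=cv2.inRange(h,lo,hi)
    n,l,s,c=cv2.connectedComponentsWithStats(k); return [(c[i].round(1),s[i,4]) for i in range(1,n) if s[i,4]>=amin]
def blue(im): return blobs(im,(90,80,80),(112,255,255))
E
python3 - <<'E'
from h import *
for n in ("top","scene"):
    im=cv2.imread(f"pics/{n}0.png")[:,:,::-1].copy(); m=robot.camera_model(n)
    for nm,lo,hi in (("blue",(85,80,80),(112,255,255)),("red",(0,150,80),(6,255,255)),("green",(45,100,60),(75,255,255)),("yellow",(22,150,100),(33,255,255))):
        for c,a in blobs(im,lo,hi):
            z=.045 if nm=="green" else .055
            p=ray(m,*c,z)
            if abs(p[1])<.42 and .2<p[0]<.8: print(n,nm,c,a,p[:2].round(4))
t=cv2.imread("pics/top0.png")
cv2.imwrite("pics/lane.png",cv2.resize(t[170:265,175:310],None,fx=5.5,fy=5.5,interpolation=cv2.INTER_CUBIC))
E
```

```text
top blue [264.4 141.9] 22 [0.7648 0.0526]
top blue [354.5 177.9] 26 [ 0.6562 -0.1959]
top blue [351.1 183.4] 14 [ 0.6407 -0.1858]
top blue [365.  233.3] 21 [ 0.5007 -0.2174]
top blue [368.4 257.7] 19 [ 0.4343 -0.2233]
top red [254.2 134.8] 17 [0.7862 0.081 ]
top red [299.3 136.2] 19 [ 0.7799 -0.0459]
top red [367.8 202.4] 58 [ 0.5862 -0.2294]
top red [196.9 205.3] 67 [0.5865 0.2398]
top green [202.7 207.1] 56 [0.5832 0.2253]
top yellow [387.8 220.5] 50 [ 0.5348 -0.2814]
top yellow [369.8 289.5] 41 [ 0.3497 -0.2228]
scene blue [163.4 203.3] 73 [ 0.4364 -0.2271]
scene blue [167.5 215.1] 94 [ 0.4694 -0.2323]
scene blue [179.4 224. ] 70 [ 0.5033 -0.2206]
scene blue [357.7 232. ] 85 [0.721  0.0847]
scene blue [182.9 235.5] 88 [ 0.5326 -0.2265]
scene blue [359.2 265.3] 67 [0.7823 0.0382]
scene blue [224.7 277. ] 70 [ 0.6605 -0.1986]
scene blue [227.  288.1] 80 [ 0.683 -0.206]
scene red [372.  162.4] 51 [0.5909 0.235 ]
scene red [375.  234.8] 34 [0.7457 0.1109]
scene red [192.7 254. ] 124 [ 0.5821 -0.2285]
scene red [322.  261.4] 66 [ 0.7355 -0.019 ]
scene green [365.  163.5] 60 [0.5792 0.2259]
scene yellow [357.9 164.3] 72 [0.5776 0.2031]
scene yellow [146.5 188. ] 332 [ 0.3779 -0.2417]
scene yellow [156.6 264.6] 374 [ 0.565  -0.2988]
```

View pics/lane.png

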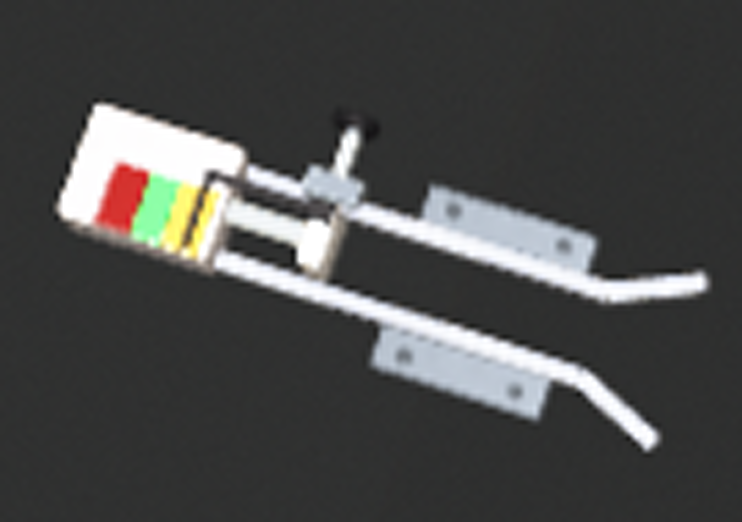

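The kinks at the lane mouth are at crop (610,292) and (580,375), and the rails meet the housing at (250,172) and (222,258). The clamp is on the far (+x world) side.

Run:
```python
from h import *
m=robot.camera_model("top"); f=lambda u,v:((u+.5)/5.5-.5+175,(v+.5)/5.5-.5+170)
P=[ray(m,*f(*q),.016)[:2] for q in ((610,292),(580,375),(250,172),(222,258))]
M=(P[0]+P[1])/2;E=(P[2]+P[3])/2;d=E-M
print(M,E,np.linalg.norm(d),np.arctan2(d[1],d[0]),np.linalg.norm(P[0]-P[1]))
g=(ray(m,202.7,207.1,.045)+ray(robot.camera_model("scene"),365,163.5,.045))[:2]/2; d=g-M
print("green",g,np.linalg.norm(d),np.arctan2(d[1],d[0]))
# caps: triangulate bottles
ms=robot.camera_model("scene")
def pm(m):return np.diag([1,1,1])@np.array([[m['fx'],0,m['cx']],[0,m['fy'],m['cy']],[0,0,1]])@np.c_[m['R'],m['t']]
for a,b in (((354.5,177.9),(224.7,277)),((365,233.3),(179.4,224)),((368.4,257.7),(163.4,203.3)),((367.8,202.4),(192.7,254)),((202.7,207.1),(365,163.5))):
    X=cv2.triangulatePoints(pm(m),pm(ms),np.array(a,float),np.array(b,float)); print((X[:3]/X[3]).ravel().round(4))
```

```text
[0.519182   0.00538227] [0.58373292 0.18777957] 0.19348281018241895 1.2306488729947314 0.04520776753695862
green [0.58118249 0.22559569] 0.22877502220914772 1.2963534183991852
[ 0.6577 -0.1972  0.0483]
[ 0.5011 -0.2189  0.0508]
[ 0.4344 -0.225   0.0513]
[ 0.5851 -0.2287  0.0601]
[0.5819 0.2242 0.049 ]
```

>>> arm_command(
  moves=[
    [[0.04,-0.015,0],[0,0,-0.14],0.06],
    [[0.08,-0.03,0],[0,0,-0.28],0.06],
    [[0.12,-0.045,0],[0,0,-0.42],0.06],
    [[0.16,-0.06,0],[0,0,-0.56],0.06],
    [[0.2,-0.074,0],[0,0,-0.7],0.06],
  ],
)

```text
time: 0.6
tool_pos: [0.343, -0.354, 0.2265]
tool_rot: [-3.141, -0.0, 1.054]
contact_force: [0.5, -0.7, -0.2]
opening: 0.0607
grip_force: 0.0
```

>>> arm_command(
  moves=[
    [[0.04,0.0142,0],[0,0,-0.06],0.055],
    [[0.08,0.0284,0],[0,0,-0.12],0.055],
    [[0.12,0.0426,0],[0,0,-0.182],0.055],
    [[0.16,0.0568,0],[0,0,-0.182],0.055],
    [[0.1976,0.071,0],[0,0,-0.182],0.055],
  ],
)

```text
time: 1.1
tool_pos: [0.5033, -0.218, 0.2264]
tool_rot: [-3.141, -0.0, 1.231]
contact_force: [0.4, -0.5, -0.2]
opening: 0.0551
grip_force: 0.0
```

Run:
```python
from h import *
s=robot.observe();print(s['tool_pos'],s['tool_rot'])
m=robot.camera_model("wrist"); im=robot.read_camera("wrist"); cv2.imwrite("pics/w1.png",im[:,:,::-1])
print(m)
for c,a in blue(im): print(c,a,ray(m,*c,.06)[:2])
for p in ((.5011,-.2189,.055),(.519,.0054,.016)): print(proj(m,p))
```

```text
[ 0.50325123 -0.21797167  0.22640632] [-3.14096962e+00 -9.19122535e-05  1.23127261e+00]
{'fx': 338.8095844598408, 'fy': 338.8095844598408, 'cx': 279.1623659245837, 'cy': 209.90312219600037, 'R': array([[ 9.43043745e-01, -3.32668746e-01,  2.34439161e-05],
       [-3.17524653e-01, -9.00092502e-01,  2.98348088e-01],
       [-9.92299826e-02, -2.81362742e-01, -9.54457132e-01]]), 't': array([-0.54687106, -0.07430063,  0.37919803])}
[403.7 112.9] 175 [ 0.63520658 -0.18759959]
[421.2 115.4] 101 [ 0.64991276 -0.19513756]
[279.1 172.3] 76 [ 0.50870141 -0.20164672]
[278.4 184.5] 39 [ 0.50402973 -0.21282729]
[229.4 199.3] 137 [ 0.45315306 -0.21082607]
[221.6 212.3] 68 [ 0.44069736 -0.22079911]
[226.  225.2] 8 [ 0.43967641 -0.23504099]
[519.5 344.3] 107 [ 0.70178575 -0.48106513]
[277.67194365 189.91609048]
[214.61956333 -50.74538189]
```

View pics/w1.png

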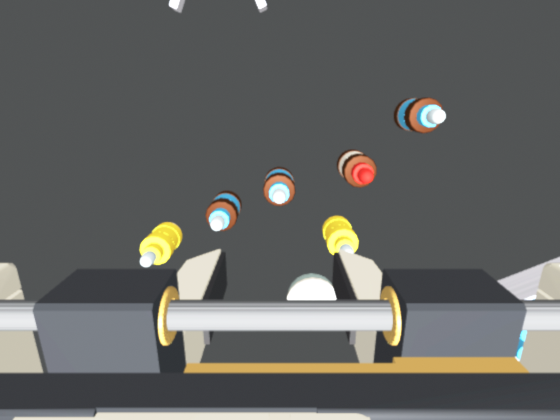

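The wrist view shows bulb tops at about B (279,197), C (217,223) and A (438,116). Red is at (367,176), yellow at (345,240), and the flare tips at (180,5) and (262,5).

Run:
```python
from h import *
m=robot.camera_model("wrist")
for c in ((279,197),(217,223),(438,116),(367,176)): print(ray(m,*c,.078)[:2])
for c in ((279,188),(221,215),(424,115)): print("shoulder",ray(m,*c,.05)[:2])
for c in ((178,8),(262,8)): print("flare",ray(m,*c,.012)[:2])
```

```text
[ 0.50619884 -0.21634553]
[ 0.44169209 -0.221023  ]
[ 0.66122185 -0.19321557]
[ 0.58904253 -0.22423514]
shoulder [ 0.50687715 -0.21454413]
shoulder [ 0.440623   -0.22177938]
shoulder [ 0.66056353 -0.19288767]
flare [ 0.47062224 -0.02154099]
flare [ 0.54758376 -0.04841461]
```

>>> arm_command(
  moves=[
    [[0.001,0,0.045],[0,0,0],0.055],
    [[0.001,0,0.09],[0,0,0],0.055],
    [[0.001,0,0.135],[0,0,0],0.055],
    [[0.001,0,0.17],[0,0,0],0.055],
    [[0.001,0,0.203],[0,0,0],0.055],
  ],
)

```text
time: 1.65
tool_pos: [0.5017, -0.2184, 0.0216]
tool_rot: [-3.14, -0.0, 1.231]
contact_force: [1.8, -0.8, -0.0]
opening: 0.0551
grip_force: 0.0
```

>>> arm_command(
  moves=[
    [[0,0,0],[0,0,0],0.05],
    [[0,0,0],[0,0,0],0.044],
    [[0,0,0],[0,0,0],0.038],
    [[0,0,0],[0,0,0],0.034],
    [[0,0,0],[0,0,0],0.025],
  ],
  squeeze=6,
)

```text
time: 2.15
tool_pos: [0.5034, -0.2192, 0.0254]
tool_rot: [3.138, 0.001, 1.231]
contact_force: [-0.1, 0.0, 5.2]
opening: 0.0324
grip_force: 6.0
```

Run:
```python
from h import *
s=robot.observe();print(s['tool_pos'],s['tool_rot'],s['opening'],s['grip_force'],s['contact_force'])
m=robot.camera_model("wrist"); im=robot.read_camera("wrist"); cv2.imwrite("pics/w2.png",im[:,:,::-1])
for c in ((.5011,-.2189,.05),): print(proj(m,c))
```

```text
[ 0.50340868 -0.2192384   0.02539694] [3.13847502e+00 7.49950972e-04 1.23086632e+00] 0.032427996711639234 6.000088602304459 [-0.07483728  0.02931611  5.21702792]
[274.73652475 293.84700045]
```

View pics/w2.png

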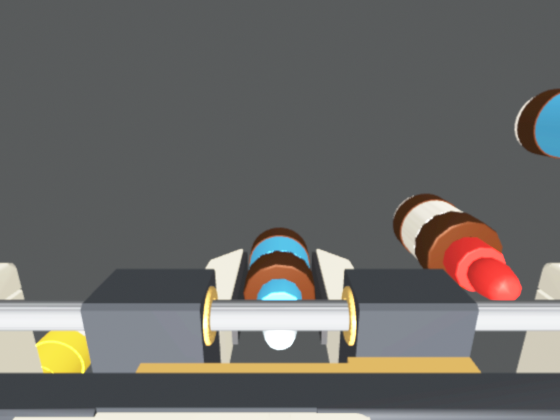

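The fingers hold bottle B, but a 5 N upward force suggests the pads ride on the edge of the label recess. I'll open, raise a few mm and grip again.

>>> arm_command(
  moves=[
    [[0,0,0],[0,0,0],0.042],
    [[0,0,-0.003],[0,0,0],0.042],
    [[0,0,-0.005],[0,0,0],0.038],
    [[0,0,-0.005],[0,0,0],0.03],
    [[0,0,-0.005],[0,0,0],0.025],
  ],
  squeeze=5,
)

```text
time: 2.7
tool_pos: [0.5027, -0.2188, 0.029]
tool_rot: [3.141, 0.0, 1.231]
contact_force: [-1.0, 0.5, 3.8]
opening: 0.0324
grip_force: 5.0
```

>>> arm_command(
  moves=[
    [[0.015,-0.007,0],[0,0,0],0.025],
    [[0.04,-0.0195,0],[0,0,0],0.025],
    [[0.07,-0.034,0],[0,0,0],0.025],
    [[0.1,-0.0488,0],[0,0,0],0.025],
    [[0.1176,-0.0574,0],[0,0,0],0.025],
  ],
)

```text
time: 3.2
tool_pos: [0.4867, -0.0859, 0.0288]
tool_rot: [-3.141, -0.0, 1.232]
contact_force: [0.2, -0.9, 0.6]
opening: 0.0325
grip_force: 5.0
```

Run:
```python
from h import *
s=robot.observe();print(s['tool_pos'],s['tool_rot'],s['opening'],s['grip_force'],s['contact_force'])
m=robot.camera_model("wrist"); im=robot.read_camera("wrist"); cv2.imwrite("pics/w3.png",im[:,:,::-1])
```

```text
[ 0.48670918 -0.08587745  0.0288269 ] [-3.14097562e+00 -1.19086284e-04  1.23212299e+00] 0.03247516259179459 4.99970018863678 [ 0.15288011 -0.91151977  0.64094167]
```

View pics/w3.png

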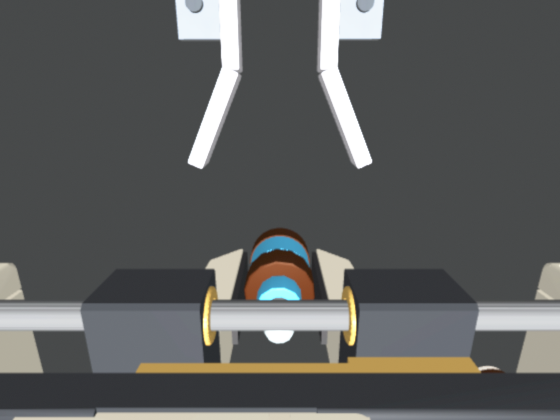

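The wrist view shows the held bottle at column 280, midway between the rails (inner edges at 242 and 319), so it is aligned. Next is a straight slide into the lane.

>>> arm_command(
  moves=[
    [[0.015,0,0],[0,0,0],0.025],
    [[0.035,0,0],[0,0,0],0.025],
    [[0.055,0,0],[0,0,0],0.025],
    [[0.075,0,0],[0,0,0],0.025],
    [[0.095,0,0],[0,0,0],0.025],
  ],
)

```text
time: 3.75
tool_pos: [0.5191, 0.0019, 0.0286]
tool_rot: [-3.141, 0.0, 1.231]
contact_force: [-0.9, -0.8, 1.3]
opening: 0.0326
grip_force: 5.0
```

>>> arm_command(
  moves=[
    [[0.025,0,0],[0,0,0],0.025],
    [[0.05,0,0],[0,0,0],0.025],
    [[0.075,0,0],[0,0,0],0.025],
    [[0.09,0,0],[0,0,0],0.025],
    [[0.095,0,0],[0,0,0],0.025],
  ],
)

```text
time: 4.25
tool_pos: [0.5509, 0.0918, 0.0285]
tool_rot: [-3.141, 0.0, 1.233]
contact_force: [-0.7, -1.0, 2.3]
opening: 0.0325
grip_force: 5.0
```

Run:
```python
from h import *
s=robot.observe();print(s['tool_pos'],s['tool_rot'],s['opening'],s['grip_force'],s['contact_force'])
m=robot.camera_model("wrist"); im=robot.read_camera("wrist"); cv2.imwrite("pics/w4.png",im[:,:,::-1])
```

```text
[0.55089552 0.09178732 0.02852072] [-3.14138543e+00  1.99263056e-04  1.23263661e+00] 0.03250537691637848 5.000159963965416 [-0.73847039 -0.97506513  2.260571  ]
```

View pics/w4.png

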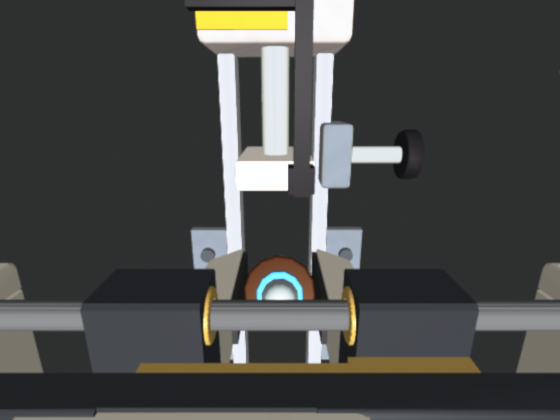

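>>> arm_command(
  moves=[
    [[0,0,0],[0,0,0],0.045],
    [[0,0,0],[0,0,0],0.045],
    [[0,0,-0.02],[0,0,0],0.045],
    [[0,0,-0.06],[0,0,0],0.045],
    [[0,0,-0.1],[0,0,0],0.045],
  ],
)

```text
time: 4.8
tool_pos: [0.5501, 0.0894, 0.1291]
tool_rot: [-3.139, 0.001, 1.229]
contact_force: [1.4, -0.1, -0.5]
opening: 0.0447
grip_force: 0.0
```

>>> arm_command(
  moves=[
    [[-0.03,0,0],[0,0,0],0.05],
    [[-0.07,0,0],[0,0,0],0.05],
    [[-0.11,-0.001,0],[0,0,0],0.05],
    [[-0.15,-0.002,0],[0,0,0],0.05],
    [[-0.19,-0.003,0],[0,0,0],0.05],
  ],
)

```text
time: 5.3
tool_pos: [0.4835, -0.0897, 0.1287]
tool_rot: [3.142, 0.0, 1.23]
contact_force: [0.9, -0.5, 0.4]
opening: 0.0503
grip_force: 0.0
```

Run:
```python
from h import *
s=robot.observe();print(s['tool_pos'],s['tool_rot'],s['opening'],s['contact_force'])
m=robot.camera_model("wrist"); im=robot.read_camera("wrist"); cv2.imwrite("pics/w5.png",im[:,:,::-1])
for c,a in blue(im): print(c,a,ray(m,*c,.055)[:2])
```

```text
[ 0.48352085 -0.08968589  0.1287476 ] [3.14158892e+00 1.68720490e-04 1.22973721e+00] 0.050335615606624536 [ 0.9054183  -0.54985255  0.37524604]
[506.6 250.8] 648 [ 0.63489691 -0.16871468]
[534.8 271.8] 288 [ 0.65257304 -0.19341398]
[279.8 346. ] 464 [ 0.44753078 -0.19228803]
```

>>> arm_command(
  moves=[
    [[-0.035,0,0],[0,0,0],0.052],
    [[-0.075,0,0],[0,0,0],0.052],
    [[-0.115,0,0],[0,0,0],0.052],
    [[-0.138,0,0],[0,0,0],0.052],
    [[-0.147,0,0],[0,0,0],0.052],
  ],
)

```text
time: 5.85
tool_pos: [0.4346, -0.2285, 0.1287]
tool_rot: [-3.142, 0.0, 1.227]
contact_force: [-0.1, 0.1, 0.1]
opening: 0.0521
grip_force: 0.0
```

Run:
```python
from h import *
s=robot.observe();print(s['tool_pos'],s['tool_rot'])
m=robot.camera_model("wrist"); im=robot.read_camera("wrist"); cv2.imwrite("pics/w6.png",im[:,:,::-1])
for c,a in blue(im): print(c,a,ray(m,*c,.055)[:2])
```

```text
[ 0.43459827 -0.2285223   0.12867876] [-3.14159250e+00  3.18022796e-04  1.22690335e+00]
[541.8  71.3] 842 [ 0.62507684 -0.19028952]
[279.8 190.1] 176 [ 0.44245341 -0.20734616]
[279.  208.5] 110 [ 0.43736673 -0.21989629]
```

View pics/w6.png

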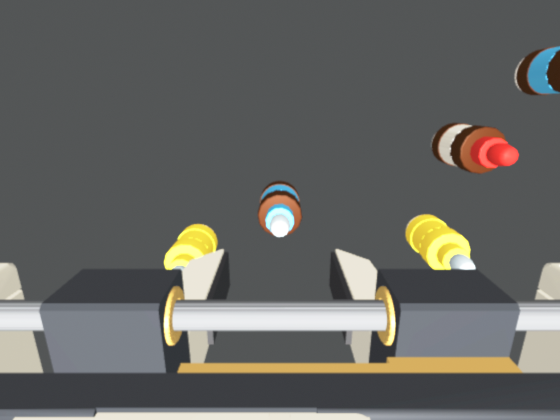

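Bottle C is centred between the fingers (column 280). Descend and grip.

>>> arm_command(
  moves=[
    [[0.004,0,0.03],[0,0,0],0.052],
    [[0.004,0,0.065],[0,0,0],0.052],
    [[0.004,0,0.099],[0,0,0],0.05],
    [[0.004,0,0.099],[0,0,0],0.038],
    [[0.004,0,0.099],[0,0,0],0.025],
  ],
)

```text
time: 6.4
tool_pos: [0.4373, -0.2217, 0.03]
tool_rot: [-3.141, -0.0, 1.231]
contact_force: [-0.3, -0.6, 0.3]
opening: 0.0386
grip_force: 0.0
```

>>> arm_command(
  moves=[
    [[0,0,0],[0,0,0],0.025],
    [[0.005,0,0],[0,0,0],0.025],
    [[0.02,0,0],[0,0,0],0.025],
    [[0.04,0,0],[0,0,0],0.025],
    [[0.06,0,0],[0,0,0],0.025],
  ],
)

```text
time: 6.9
tool_pos: [0.458, -0.1649, 0.0307]
tool_rot: [3.14, 0.0, 1.23]
contact_force: [-0.7, -0.0, 0.9]
opening: 0.0327
grip_force: 5.0
```

Run:
```python
from h import *
s=robot.observe();print(s['tool_pos'],s['tool_rot'],s['opening'],s['grip_force'],s['contact_force'])
p=s['tool_pos'][:2]; r=p-[.5509,.0918]; print(r@[.333,.943], r@[.943,-.333])
```

```text
[ 0.45797511 -0.16486573  0.03071684] [3.13964619e+00 3.59447675e-04 1.23035971e+00] 0.03270805929754576 4.999346360564232 [-0.69869082 -0.02431123  0.87995272]
-0.2729797682129691 -0.0021584830250777143
```

>>> arm_command(
  moves=[
    [[0.02,0.001,0],[0,0,0],0.025],
    [[0.042,0.002,0],[0,0,0],0.025],
    [[0.064,0.002,0],[0,0,0],0.025],
    [[0.086,0.002,0],[0,0,0],0.025],
    [[0.105,0.002,0],[0,0,0],0.025],
  ],
)

```text
time: 7.4
tool_pos: [0.4947, -0.0656, 0.0306]
tool_rot: [3.14, -0.0, 1.232]
contact_force: [0.2, -0.9, 0.6]
opening: 0.0324
grip_force: 5.0
```

>>> arm_command(
  moves=[
    [[0.025,0,0],[0,0,0],0.025],
    [[0.055,0,0],[0,0,0],0.025],
    [[0.085,0,0],[0,0,0],0.025],
    [[0.11,0,0],[0,0,0],0.025],
    [[0.128,0,0],[0,0,0],0.025],
  ],
)

```text
time: 7.9
tool_pos: [0.5372, 0.0558, 0.0306]
tool_rot: [3.14, -0.0, 1.232]
contact_force: [-0.2, -1.2, 0.1]
opening: 0.0329
grip_force: 5.0
```

Run:
```python
from h import *
s=robot.observe();print(s['tool_pos'],s['tool_rot'],s['opening'],s['grip_force'],s['contact_force'])
p=s['tool_pos'][:2]; r=p-[.5509,.0918]; print(r@[.333,.943], r@[.943,-.333])
im=robot.read_camera("wrist"); cv2.imwrite("pics/w7.png",im[:,:,::-1])
```

```text
[0.53717462 0.05576149 0.03059835] [ 3.14023459e+00 -4.48203385e-04  1.23241759e+00] 0.03291561454532285 4.998610094189644 [-0.22728724 -1.22639018  0.13176015]
-0.03855486502299702 -0.000942206258810861
```

View pics/w7.png

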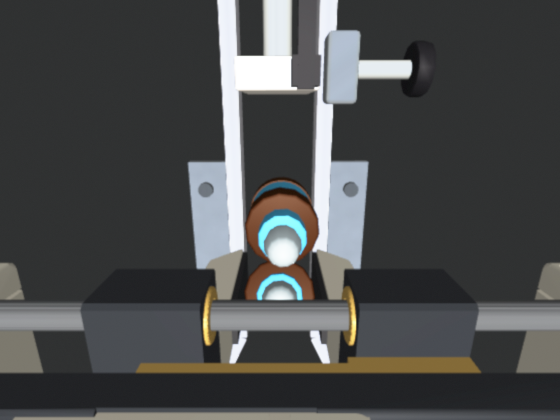

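>>> arm_command(
  moves=[
    [[0,0,0],[0,0,0],0.043],
    [[0,0,0],[0,0,0],0.043],
    [[0,0,-0.02],[0,0,0],0.043],
    [[0,0,-0.06],[0,0,0],0.043],
    [[0,0,-0.1],[0,0,0],0.045],
  ],
)

```text
time: 8.45
tool_pos: [0.5357, 0.0522, 0.1304]
tool_rot: [-3.139, 0.001, 1.229]
contact_force: [1.3, 0.1, 0.3]
opening: 0.0448
grip_force: 0.0
```

>>> arm_command(
  moves=[
    [[-0.02,0.02,0],[0,0,0],0.052],
    [[-0.048,0.048,0],[0,0,0],0.052],
    [[-0.078,0.078,0],[0,0,0],0.052],
    [[-0.108,0.108,0],[0,0,0],0.052],
    [[-0.138,0.138,0],[0,0,0],0.052],
  ],
)

```text
time: 8.95
tool_pos: [0.6206, -0.1255, 0.1299]
tool_rot: [-3.141, 0.0, 1.229]
contact_force: [0.4, -0.1, 0.5]
opening: 0.0519
grip_force: 0.0
```

>>> arm_command(
  moves=[
    [[-0.02,0.02,0],[0,0,0],0.052],
    [[-0.04,0.04,0],[0,0,0],0.052],
    [[-0.058,0.061,0],[0,0,0],0.052],
    [[-0.058,0.061,0],[0,0,0],0.052],
    [[-0.058,0.061,0],[0,0,0],0.052],
  ],
)

```text
time: 9.45
tool_pos: [0.658, -0.199, 0.1292]
tool_rot: [-3.14, -0.0, 1.229]
contact_force: [-0.4, 0.5, -0.0]
opening: 0.052
grip_force: 0.0
```

Run:
```python
from h import *
s=robot.observe();print(s['tool_pos'],s['tool_rot'],s['opening'])
m=robot.camera_model("wrist"); im=robot.read_camera("wrist"); cv2.imwrite("pics/w8.png",im[:,:,::-1])
for c,a in blue(im): print(c,a,ray(m,*c,.055)[:2])
```

```text
[ 0.65804529 -0.19898209  0.12916937] [-3.14022635e+00 -2.01267098e-04  1.22863814e+00] 0.05199277474757362
[279.4 191.2] 171 [ 0.6652299  -0.17850468]
[278.8 210. ] 105 [ 0.6601741  -0.19144248]
```

Same image as for C before its grip: (279,191) and (279,210). So the same descent applies.

>>> arm_command(
  moves=[
    [[0.004,0,0.03],[0,0,0],0.052],
    [[0.004,0,0.065],[0,0,0],0.052],
    [[0.004,0,0.099],[0,0,0],0.05],
    [[0.004,0,0.099],[0,0,0],0.038],
    [[0.004,0,0.099],[0,0,0],0.025],
  ],
)

```text
time: 10.0
tool_pos: [0.6601, -0.1936, 0.0313]
tool_rot: [-3.141, -0.0, 1.232]
contact_force: [0.7, -0.0, 0.8]
opening: 0.0383
grip_force: 0.0
```

>>> arm_command(
  moves=[
    [[0,0,0],[0,0,0],0.025],
    [[0,0,0],[0,0,0],0.025],
    [[0,-0.005,0],[0,0,0],0.025],
    [[0.005,-0.015,0],[0,0,0],0.025],
    [[0.01,-0.025,0],[0,0,0],0.025],
  ],
  squeeze=8,
)

```text
time: 10.5
tool_pos: [0.6411, -0.1773, 0.0329]
tool_rot: [3.137, 0.001, 1.23]
contact_force: [1.7, -0.4, 4.2]
opening: 0.0327
grip_force: 8.0
```

Run:
```python
from h import *
s=robot.observe();print(s['tool_pos'],s['tool_rot'],s['opening'],s['grip_force'],s['contact_force'])
p=s['tool_pos'][:2]; r=p-[.5509,.0918]; print(r@[.333,.943], r@[.943,-.333])
```

```text
[ 0.64113005 -0.17726898  0.03285212] [3.13658362e+00 5.11530077e-04 1.23033999e+00] 0.03274667339219589 8.000206053256989 [ 1.71379887 -0.35124023  4.17154518]
-0.22368544000891372 0.17468690259215977
```

>>> arm_command(
  moves=[
    [[0.006,-0.015,0],[0,0,0],0.025],
    [[0.012,-0.035,0],[0,0,0],0.025],
    [[0.018,-0.055,0],[0,0,0],0.025],
    [[0.024,-0.075,0],[0,0,0],0.025],
    [[0.029,-0.095,0],[0,0,0],0.025],
  ],
)

```text
time: 11.0
tool_pos: [0.5611, -0.1177, 0.0328]
tool_rot: [3.136, 0.0, 1.231]
contact_force: [0.0, 0.5, 4.4]
opening: 0.0327
grip_force: 8.0
```

>>> arm_command(
  moves=[
    [[0.002,-0.02,0],[0,0,0],0.025],
    [[0.004,-0.04,0],[0,0,0],0.025],
    [[0.005,-0.06,0],[0,0,0],0.025],
    [[0.005,-0.073,0],[0,0,0],0.025],
    [[0.005,-0.08,0],[0,0,0],0.025],
  ],
)

```text
time: 11.5
tool_pos: [0.487, -0.0863, 0.0325]
tool_rot: [3.137, 0.0, 1.231]
contact_force: [1.7, -0.4, 5.0]
opening: 0.0329
grip_force: 8.0
```

Run:
```python
from h import *
im=robot.read_camera("wrist"); cv2.imwrite("pics/w9.png",im[:,:,::-1])
s=robot.observe();print(s['tool_pos'],s['tool_rot'],s['opening'],s['grip_force'],s['contact_force'])
p=s['tool_pos'][:2]; r=p-[.5509,.0918]; print(r@[.333,.943], r@[.943,-.333])
```

```text
[ 0.48635852 -0.08605093  0.03239974] [3.13806224e+00 8.73030574e-05 1.23097244e+00] 0.032441114164957506 8.001595884561539 [-1.60641532  0.22438157  8.64232978]
-0.18920574191353842 -0.0016382536524590008
```

The upward force is growing, so the pads sit too near the shoulder. I'll regrip about 4 mm lower before entering the lane.

>>> arm_command(
  moves=[
    [[0,0,0],[0,0,0],0.042],
    [[0,0,0],[0,0,0],0.042],
    [[0,0,0.003],[0,0,0],0.042],
    [[0,0,0.003],[0,0,0],0.034],
    [[0,0,0.003],[0,0,0],0.025],
  ],
  squeeze=6,
)

```text
time: 12.05
tool_pos: [0.4862, -0.0861, 0.0273]
tool_rot: [-3.141, 0.0, 1.231]
contact_force: [0.4, 0.9, -0.4]
opening: 0.0325
grip_force: 6.0
```

>>> arm_command(
  moves=[
    [[0,0,0],[0,0,0],0.025],
    [[0,0,0],[0,0,0],0.025],
    [[0.005,0,0],[0,0,0],0.025],
    [[0.01,0,0],[0,0,0],0.025],
    [[0.01,0,0],[0,0,0],0.025],
  ],
)

```text
time: 12.55
tool_pos: [0.4899, -0.076, 0.0277]
tool_rot: [3.141, -0.0, 1.232]
contact_force: [0.7, -0.1, -0.2]
opening: 0.0327
grip_force: 6.0
```

Run:
```python
from h import *
im=robot.read_camera("wrist"); cv2.imwrite("pics/w10.png",im[:,:,::-1])
s=robot.observe();print(s['tool_pos'],s['tool_rot'],s['opening'],s['grip_force'],s['contact_force'])
p=s['tool_pos'][:2]; r=p-[.5509,.0918]; print(r@[.333,.943], r@[.943,-.333])
```

```text
[ 0.48985639 -0.07625253  0.02772654] [3.14150519e+00 5.63796281e-05 1.23162661e+00] 0.032632223778944064 6.000015512108803 [-0.26495971  0.42206655 -0.44738347]
-0.17880105994854067 -0.0016026275148077276
```

View pics/w10.png

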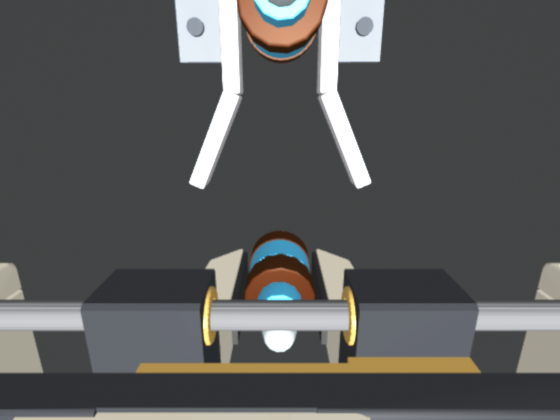

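The bottle sits at column 280 and the rail mouth kinks are at about (241,94) and (320,94), so it is aligned.

Run:
```python
from h import *
m=robot.camera_model("wrist"); s=robot.observe(); tp=s['tool_pos'][:2]
for c in ((241,94),(320,94)):
    r=ray(m,*c,.016)[:2]-tp; print("mouth ahead of TCP",r@[.333,.943], r@[.943,-.333])
for row in (160,165): # stop face top edge in w4 (TCP rel 0)
    r=ray(m,263,row,.053)[:2]-tp; print("stop",r@[.333,.943])
r=ray(m,263,189,.041)[:2]-tp
```

```text
mouth ahead of TCP 0.08488447216361658 -0.018321142781078603
mouth ahead of TCP 0.0849121757494071 0.01907007645441197
stop 0.05945803431516015
stop 0.05748882594881424
```

>>> arm_command(
  moves=[
    [[0.015,0,0],[0,0,0],0.025],
    [[0.035,0,0],[0,0,0],0.025],
    [[0.055,0,0],[0,0,0],0.025],
    [[0.075,0,0],[0,0,0],0.025],
    [[0.095,0,0],[0,0,0],0.025],
  ],
  squeeze=12,
)

```text
time: 13.1
tool_pos: [0.5216, 0.0136, 0.0277]
tool_rot: [3.142, 0.0, 1.231]
contact_force: [-0.9, -0.1, -0.4]
opening: 0.0324
grip_force: 12.0
```

>>> arm_command(
  moves=[
    [[0.008,0,0],[0,0,0],0.025],
    [[0.016,0,0],[0,0,0],0.025],
    [[0.024,0,0],[0,0,0],0.025],
    [[0.032,0,0],[0,0,0],0.025],
    [[0.04,0,0],[0,0,0],0.025],
  ],
)

```text
time: 13.6
tool_pos: [0.5349, 0.0507, 0.0277]
tool_rot: [-3.142, 0.0, 1.23]
contact_force: [-0.4, -0.8, -0.5]
opening: 0.0325
grip_force: 12.0
```

Run:
```python
from h import *
im=robot.read_camera("wrist"); cv2.imwrite("pics/w11.png",im[:,:,::-1])
s=robot.observe();print(s['tool_pos'],s['tool_rot'],s['opening'],s['grip_force'],s['contact_force'])
p=s['tool_pos'][:2]; r=p-[.5509,.0918]; print(r@[.333,.943]+.094, r@[.943,-.333])
```

```text
[0.53533573 0.05176864 0.02775695] [ 3.14117006e+00 -4.97058661e-04  1.23069983e+00] 0.03261776319309092 12.000115066766739 [ 0.26704769  1.44036311 -1.66966513]
0.05106752335294958 -0.0013466600233827282
```

View pics/w11.png

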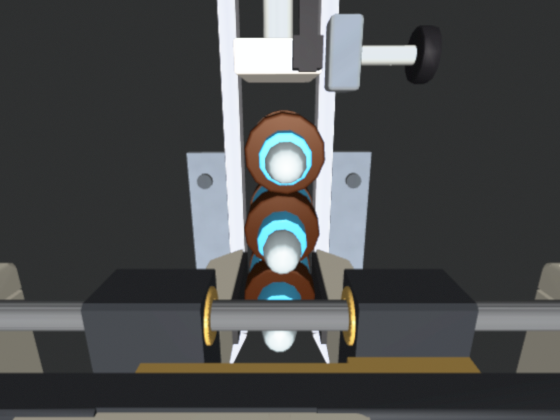

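All three bottles are in file and the stop face (row 75) is just ahead of the first, not yet pressed. Now I'll advance gently.

>>> arm_command(
  moves=[
    [[0.004,0,0],[0,0,0],0.025],
    [[0.008,0,0],[0,0,0],0.025],
    [[0.012,0,0],[0,0,0],0.025],
    [[0.016,0,0],[0,0,0],0.025],
    [[0.02,0,0],[0,0,0],0.025],
  ],
  squeeze=18,
)

```text
time: 14.15
tool_pos: [0.5414, 0.0694, 0.0277]
tool_rot: [-3.141, 0.001, 1.231]
contact_force: [-0.1, -2.9, 0.3]
opening: 0.0322
grip_force: 18.0
```

>>> arm_command(
  moves=[
    [[0.002,0,0],[0,0,0],0.025],
    [[0.004,0,0],[0,0,0],0.025],
    [[0.006,0,0],[0,0,0],0.025],
    [[0.006,0,0],[0,0,0],0.025],
    [[0.006,0,0],[0,0,0],0.025],
  ],
)

```text
time: 14.65
tool_pos: [0.5433, 0.075, 0.0277]
tool_rot: [-3.141, 0.0, 1.231]
contact_force: [-1.7, -4.6, 0.6]
opening: 0.0327
grip_force: 18.0
```

Run:
```python
from h import *
F=[]
for i in range(4):
    im=robot.read_camera("wrist" if i else "top"); cv2.imwrite(f"pics/p{i}.png",im[:,:,::-1]); s=robot.observe();F.append(s['contact_force'])
print(s['tool_pos'],s['tool_rot'],s['opening'],s['grip_force'],np.mean(F,0),np.mean(F,0)[:2]@[.333,.943])
p=s['tool_pos'][:2]; r=p-[.5509,.0918]; print(r@[.333,.943]+.094, r@[.943,-.333])
```

```text
[0.54335374 0.07499305 0.02768515] [-3.14147748e+00  1.63411923e-04  1.23069072e+00] 0.03244223585069901 18.00014019012451 [-1.38725693 -4.03669031  1.42461778] -4.268555522390208
0.07563814613673005 -0.001519407008036654
```

>>> arm_command(
  moves=[
    [[0.0015,0,0],[0,0,0],0.025],
    [[0.003,0,0],[0,0,0],0.025],
    [[0.0045,0,0],[0,0,0],0.025],
    [[0.006,0,0],[0,0,0],0.025],
    [[0.007,0,0],[0,0,0],0.025],
  ],
)

```text
time: 15.35
tool_pos: [0.5455, 0.0811, 0.0277]
tool_rot: [-3.141, 0.001, 1.231]
contact_force: [-2.9, -7.5, 1.6]
opening: 0.0325
grip_force: 18.0
```

>>> arm_command(
  moves=[
    [[0,0,0],[0,0,0],0.025],
    [[0,0,0],[0,0,0],0.025],
    [[0,0,0],[0,0,0],0.025],
    [[0,0,0],[0,0,0],0.025],
    [[0,0,0],[0,0,0],0.025],
  ],
)

```text
time: 15.85
tool_pos: [0.5455, 0.0811, 0.0277]
tool_rot: [-3.141, 0.001, 1.231]
contact_force: [-3.3, -7.1, 1.6]
opening: 0.0325
grip_force: 18.0
```

Run:
```python
from h import *
F=[]
for i in range(6):
    n=["top","scene","wrist","wrist","wrist","wrist"][i]
    im=robot.read_camera(n); cv2.imwrite(f"pics/q{i}.png",im[:,:,::-1]); s=robot.observe();F.append(s['contact_force'])
print(s['tool_pos'],s['tool_rot'],s['opening'],s['grip_force'],np.mean(F,0),np.mean(F,0)[:2]@[.333,.943])
p=s['tool_pos'][:2]; r=p-[.5509,.0918]; print(r@[.333,.943]+.094, r@[.943,-.333])
a=cv2.imread("pics/q0.png")[180:230,180:260]; b=cv2.imread("pics/q1.png")[140:200,320:400]; 
a=cv2.resize(a,(400,250),interpolation=cv2.INTER_CUBIC);b=cv2.resize(b,(400,300),interpolation=cv2.INTER_CUBIC)
w=cv2.resize(cv2.imread("pics/q5.png"),(400,300))
o=np.zeros((600,800,3),np.uint8);o[:250,:400]=a;o[:300,400:]=b;o[300:,:400]=w;cv2.imwrite("pics/q.png",o)
```

```text
[0.54554244 0.08113044 0.02770506] [-3.14132662e+00  9.18343468e-04  1.23077299e+00] 0.03254692391884428 18.0001562833786 [-2.75947693 -6.21626712  2.00350189] -6.7808457099049795
0.08215453498532801 -0.0014992191628740111
```

View pics/q.png

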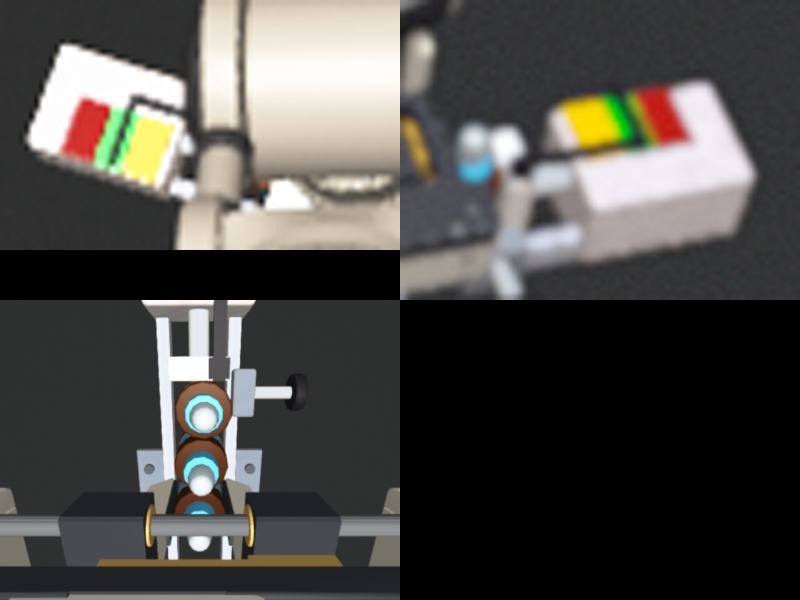

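Both outside views show the pointer inside the green band, with the row upright and closed up, and the push measures about 7 N. I'm handing in while holding it there.

```bash
python3 -c "
from cell import robot
print(robot.hand_in())"
```

```text
the job is handed in; nothing more can be done
None
```

I handed the job in at about 16 s with all three blue-capped bottles upright in single file between the rails and the pointer in the green band, held by a steady push of about 7 N; the red cap and other bystanders were not touched as far as I could tell, and no verdict was returned.

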